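Run the lid nut onto a centrifuge rotor

TASK

Fasten the lid of the loaded centrifuge rotor with its hexagon nut, which is lying on the bench, flange down. Set the nut square on the rotor's threaded spindle and turn it backward (counter-clockwise seen from above), lightly pressed, until you feel it ride up and drop off the thread start, then run it on forward until its flange sits on the lid and it is finger-tight, drawing the lid down on its rubber seal by about 2 mm. Never force the thread, leave the other things on the bench where they are, and let go of the nut.

Things in the scene. Friction and masses are not known exactly. Their poses are not given: they have to be found in the camera images.
- nut_mid (a point): Centre point of the steel lid nut, half-way up (20 mm above its underside), z along its axis. Hexagon 44 mm across flats (51 mm over corners) from 6 to 40 mm above the underside; flats face its x axis and every 60 deg on. Round flange 62 mm across, 6 mm thick, at the bottom. Open 34 mm bore, three thread teeth 26 mm apart inside across the tips, 6 to 10 mm above the underside. Mass 0.13 to 0.21 kg.
- nut: The same nut, origin at the centre of its underside. It has about 1.2 mm of axial play on the thread: when the flange meets the lid it turns some 0.5 rad more before the thread takes hold; from there each 0.42 rad draws the lid down 1 mm. More than 80 N in the thread is forcing it: that comes soon after the lid's 4 mm are used up. The thread holds by friction: the nut stays where it is left.
- spindle: The rotor's upright steel spindle, origin on its axis where the seat is at the start (116 mm above the bench), z up. Right-hand quick thread, 3 starts, 15 mm a turn: on clockwise from above. 32 mm across the ridges, bare 24 mm pilot, coned tip above them, tip 33 mm up. A nut set on lands with its underside 9 to 14 mm up; backward it climbs to 14 mm and drops by 5 mm, once every third of a turn.
- seat (a point): Point on the spindle's axis on top of the lid's flat round metal boss (72 mm across), 116 mm above the bench at the start: the nut's flange comes down here, nut_mid then being 20 mm above it. The clear lid (183 mm across) lies 6 to 9 mm below the boss. Rotor and spindle are heavy, do not move or turn; z is up. The seat's x and y directions tell nothing about where the thread starts.
- lid (a joint): How far the lid is pressed down on its rubber seal (m): 0 at the start, 0.004 at most, where it meets metal. The seal pushes back with about 6 N a mm. The lid only slides down, it does not turn. The seat point goes down with it.
- collar: A plain round steel spacer ring without thread, 52 mm across, 22 mm tall, lying flat on the bench; not used, stays where it is. Origin at the centre of its underside.
- sleeve: A black plastic tube adapter (open cup), 42 mm across, 55 mm tall, standing on the bench; not used, stays where it is. Origin at the centre of its underside.
- tkey: A T-handled steel rotor key, 150 mm long, 16 mm thick, lying on the bench beyond the rotor; not used, stays where it is. Origin under its middle.
- marker: A blue marker pen, 120 mm long, 13 mm thick, lying on the bench; not used, stays where it is. Origin under its middle.
- jar: A small white specimen jar with a red lid, 54 mm across, 60 mm tall; not used, stays where it is. Origin at the centre of its underside.
- beaker: A glass beaker, 68 mm across, 85 mm tall; not used, stays where it is. Origin at the centre of its underside.
There are look-alikes about, which are no part of the job. What is shaped like the nut but green or yellow is not meant.

How it is judged:
On the way, in this order (a step that is already met when the one before it is completed fails the run):
1. the nut, on the spindle and resting on its thread, is at the high point of the thread start, its underside more than 13.4 mm above the spindle's origin (z of nut_mid in the frame of spindle between 0.0334 and 0.037 m and horizontal distance between nut_mid and spindle below 0.003 m and contact force between nut and spindle above 0.3 N), for 0.1 s.
2. the nut has dropped off the thread start, its underside less than 10.5 mm above the spindle's origin (z of nut_mid in the frame of spindle below 0.0305 m and horizontal distance between nut_mid and spindle below 0.003 m), for 0.1 s.
At the end, for the whole second after the job is handed in: The nut sits on the lid (nut_mid 19 to 20.8 mm above the seat point, within 2 mm of the spindle's axis, upright within 0.04 rad), holds the lid pressed down on its seal by at least 1 mm, and is at rest (value of joint lid above 0.001 m and z of nut_mid in the frame of seat between 0.019 and 0.0208 m and horizontal distance between nut_mid and spindle below 0.002 m and angle between nut_mid's own z axis and vertical below 0.04 rad and linear speed of nut below 0.01 m/s); the robot touches nothing.
It fails at once if the thread is forced (over 80 N between nut and spindle) (contact force between nut and spindle above 80 N).
It fails at once if another thing on the bench is moved by over 30 mm (distance of any of collar, sleeve, tkey, marker, jar, beaker from where it was at the start of the episode above 0.03 m).
It also fails if it takes over 64 s, if anything falls off the work surface, if the arm or the gripper's body presses on something with over 40 N, if the wrist force passes 120 N, or if a joint passes its speed limit or range.

ROBOT

A 6-joint arm with a two-finger parallel gripper is mounted at the origin on the work surface. World frame = base frame: x ahead of the robot, y to its left, z up, the work surface at z = 0. Lengths are in m, angles in rad, forces in N, time in s.
With the tool pointing down it reaches from about 0.275 to 0.825 m from the base axis. Payload 5.2 kg.
Tool frame: the origin (TCP) lies on the front face of the gripper's body, between the roots of the fingers; the fingertips stand 84 mm ahead of it and the grasp point (between the pads) lies r.hold_point_z ahead of it (r.hold_point_z is the distance from the TCP to the grasp point, in m); z points along the fingers, y is the line along which they close (so a half turn about z gives the same grasp; the last joint's range is limited). The gripper opens to 93 mm and grips with 3 to 60 N. Pads are 15 mm wide; open, the fingers measure 128 mm over their backs; the gripper's body (75 mm by 188 mm) begins 65 mm behind the grasp point.
Start: joints at [0.982, 0.259, 1.535, -0, 1.348, -0.203], TCP at [0.207, 0.51, 0.303] pointing down, gripper open.
Joint ranges: [-3.14, 3.14], [-0.91, 2.08], [0.19, 2.58], [-1.22, 4.36], [0.22, 2.71], [-3.12, 3.12]. Speed limits (rad/s): [2.57, 2.57, 3.14, 3.14, 3.14, 3.14].

INTERFACE

Orientations are given as a rotation vector (axis times angle).
In Python, from bench import r gives the robot as it stands.
- The arm moves only by the tool send_rows, never from a script. Its argument "rows" is a list of rows, each an object with "claw": the opening in per cent of the stroke, from 0 (shut) to 100 (fully open); "translation": the shift along the tool's x, y, z in m, a list of three; "delta_rot": the turn, a rotation vector about the tool's x, y, z in rad, a list of three. In form: [{"claw": claw, "translation": [tx, ty, tz], "delta_rot": [rx, ry, rz]}, ...]. A call has 1 to 5 rows; each row is the pose to reach, as a shift and turn from the pose commanded when the call began, along the tool's axes at that moment; what a row does not reach only later rows make up. A row lasts 1/10 s, in which the tool goes at most 50 mm and 8.59 degrees, less where a joint would pass 70% of its speed; a pose out of reach is approached as far as the arm can. A call with a gripper value outside its range is refused whole. The fingers move at their own pace and stop on an object; "grip_force" is the grip in N (left out, the last holds). Time passes only in rows, so rows that repeat a pose let the fingers close. It gives the time, the measured TCP pose, the force, the opening and the grip force at its end, in the units of the state.
- r.observe(): the state, without advancing time (a new reading comes with each control period).
- r.camera(name): name is "side" or "top" or "wrist"; returns a dict with "pixels" (420x560x3 uint8, red, green, blue), "range_z" (420x560 float32, m along the optical axis (not along the pixel's ray), 0 where there is no reading), "K" (3x3 intrinsics, pixels), "dist_coeffs" ([k1, k2, p1, p2, k3] as OpenCV has them; the pictures are not rectified), "extrinsics" (4x4, takes a point from world to camera coordinates). Camera axes: x right, y down, z forward; pixel columns grow to the right and rows downward; lengths in m; the calibration is good to about 2 mm. A picture is of the moment at which its call begins.
- r.finish_job(): hands the job in; it is judged then, once.
Trained networks look in the newest picture that a camera, given by its name, has taken for a name from the list of things; names that differ only in an ending like _2 or _b are one class to them, and where a whole thing is asked for, a point or a joint stands for the part that bears it (a point fixed in the world has none). Each returns a list of dicts, best first, with "p" (0 to 1); they miss things now and then, are a little off and sometimes report something else, mostly with a low value. They report only what shows in the picture. A call takes as long as a camera call. They do not tell look-alikes from the thing itself.
- r.find_in(camera, thing): "at" ([column, row] as shares, 0 to 1, of the picture: columns of its width, rows of its height, amid what is visible of it).
- r.regions_of(camera, thing): "mask" (420x560 bool, what is visible of it) and "at" ([column, row] as shares, 0 to 1, of the picture: columns of its width, rows of its height, amid what is visible of it).
- r.spot_point(camera, thing): "at" ([column, row] as shares, 0 to 1, of the picture: columns of its width, rows of its height: a listed point, or the origin of a listed thing).
The state is a dict: "time_s": time; "qpos": joint angles; "joint_vel": joint speeds; "effort": joint torques, N m; "ee_pos": TCP position; "orientation": TCP orientation; "contact_force": force on the tool from outside, world axes, zero at the start; "wrist_torque": the same for the moment, N m; "finger_gap": finger opening in m; "grasp_force": force on a finger pad.
Only numpy, scipy, OpenCV 4.12 (cv2) and the standard library are available. Lean on these libraries where they do the work, as an engineer would, in place of code of your own. Each camera call takes 0.05 s, during which the arm holds its last target. There are 200 camera calls.

## Working session

There is one attempt and no reset: what is moved stays moved. The work goes in short steps, Python scripts to look and compute and a tool call to move; the robot and the scene stay as the last step left them, time stands still between calls to the robot, and variables do not carry over. Pictures are saved under pics/ and viewed, at most 10 in all, crops included, and the job is handed in when it is done.

Besides the shell and the picture viewer there is one more tool, called in YAML: its name, and indented under it one key for each argument. send_rows: Moves the arm, as the interface text tells. Its arguments: {"type":"object","properties":{"rows":{"type":"array"},"grip_force":{"type":"number"}},"required":["rows"]}

```bash
mkdir -p pics; cat > h.py <<'E'
import numpy as np, cv2
from scipy.spatial.transform import Rotation as R
from bench import r
def cam(n,save=None):
    c=r.camera(n)
    if save: cv2.imwrite(f'pics/{save}.png',c['pixels'][:,:,::-1])
    return c
def world(c,u,v,z):  # pixel + depth -> world
    K=np.array(c['K']);p=cv2.undistortPoints(np.array([[[u,v]]],float),K,np.array(c['dist_coeffs']))[0,0]
    T=np.linalg.inv(np.array(c['extrinsics']));return (T@np.array([p[0]*z,p[1]*z,z,1]))[:3]
def ray(c,u,v,zw): # intersect plane z=zw
    a=world(c,u,v,.1);b=world(c,u,v,1.);return a+(b-a)*(zw-a[2])/(b[2]-a[2])
def cloud(c,m):
    vs,us=np.nonzero(m&(c['range_z']>0));K=np.array(c['K'])
    p=cv2.undistortPoints(np.c_[us,vs].astype(float)[:,None],K,np.array(c['dist_coeffs']))[:,0]
    z=c['range_z'][vs,us];T=np.linalg.inv(np.array(c['extrinsics']))
    return np.c_[p*z[:,None],z]@T[:3,:3].T+T[:3,3]
E
python3 - <<'E'
from h import *
print(r.hold_point_z, r.observe())
cs={n:cam(n,n+'0') for n in('top','side')}
for n,c in cs.items():
    for t in('nut','spindle','seat','nut_mid'):
        for d in r.spot_point(n,t)[:4]:
            u,v=d['at'][0]*560,d['at'][1]*420
            print(n,t,round(d['p'],2),int(u),int(v),ray(c,u,v,{'nut':0,'nut_mid':.02}.get(t,.116)).round(4))
a=np.vstack([cs['top']['pixels']]);cv2.imwrite('pics/t.png',cv2.resize(a[:,:,::-1],(784,588)))
E
```

```text
0.0653 {'time_s': 0.0, 'qpos': array([ 9.82199921e-01,  2.59326260e-01,  1.53605738e+00, -2.80976778e-05,
        1.34799054e+00, -2.02792953e-01]), 'joint_vel': array([-0.00065027,  0.00018977,  0.00215886, -0.00127191,  0.00227487,
       -0.00091833]), 'effort': array([ 1.50482741e-03, -4.37300599e+01, -2.84000838e+01,  7.18452805e-02,
        4.13183577e-02, -1.52566954e-04]), 'ee_pos': array([0.20672909, 0.5092509 , 0.30193689]), 'orientation': array([-6.02130588e-01, -3.08267434e+00,  2.59822914e-03]), 'contact_force': array([-0.15245228,  0.27691144, -0.03124935]), 'wrist_torque': array([-0.04050594,  0.04113382, -0.00353481]), 'grasp_force': 0.0, 'finger_gap': 0.09322534219065198}
top nut 0.79 357 260 [ 0.4375 -0.2193  0.    ]
top nut 0.71 333 281 [ 0.3776 -0.1352  0.    ]
top nut 0.61 346 222 [ 0.5612 -0.1981  0.    ]
top spindle 0.68 265 229 [0.5436 0.0607 0.116 ]
top seat 0.61 265 226 [0.5524 0.0598 0.116 ]
top nut_mid 0.73 345 222 [ 0.5585 -0.1929  0.02  ]
top nut_mid 0.7 360 258 [ 0.4382 -0.225   0.02  ]
top nut_mid 0.66 338 286 [ 0.3596 -0.1436  0.02  ]
side nut 0.83 203 290 [ 0.3691 -0.129   0.    ]
side nut 0.82 297 299 [ 0.5652 -0.184   0.    ]
side nut 0.73 241 318 [ 0.4469 -0.2266  0.    ]
side spindle 0.58 275 197 [0.5444 0.058  0.116 ]
side seat 0.57 275 197 [0.545  0.0575 0.116 ]
side nut_mid 0.7 292 295 [ 0.553  -0.1944  0.02  ]
side nut_mid 0.67 202 286 [ 0.3693 -0.1402  0.02  ]
side nut_mid 0.58 240 309 [ 0.4473 -0.2224  0.02  ]
side nut_mid 0.25 319 355 [ 0.5797 -0.3631  0.02  ]
```

View pics/top0.png

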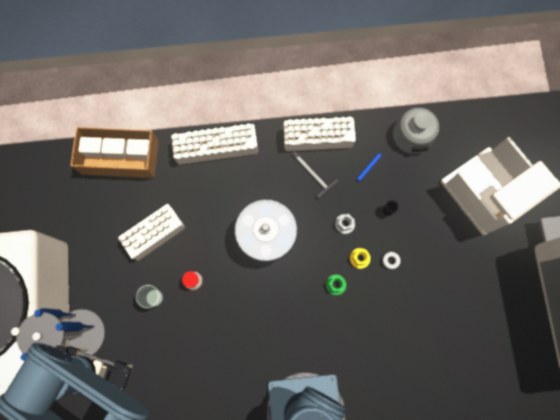

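View pics/side0.png

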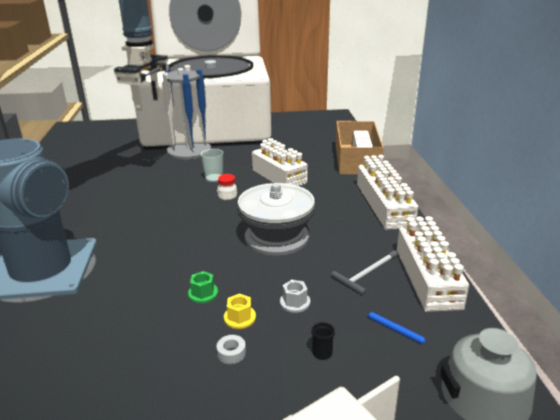

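send_rows:
  rows:
    - {"claw": 100, "translation": [-0.59, -0.515, 0.05], "delta_rot": [0, 0, 0]}
    - {"claw": 100, "translation": [-0.59, -0.515, 0.05], "delta_rot": [0, 0, 0]}
    - {"claw": 100, "translation": [-0.59, -0.515, 0.05], "delta_rot": [0, 0, 0]}
    - {"claw": 100, "translation": [-0.59, -0.515, 0.05], "delta_rot": [0, 0, 0]}
    - {"claw": 100, "translation": [-0.59, -0.515, 0.05], "delta_rot": [0, 0, 0]}
  grip_force: 10

```text
time_s: 1.0
ee_pos: [0.3198, 0.2852, 0.287]
orientation: [0.601, 3.083, 0.001]
contact_force: [1.8, -0.3, -0.3]
finger_gap: 0.0931
grasp_force: 0.0
```

send_rows:
  rows:
    - {"claw": 100, "translation": [-0.4, -0.35, 0.035], "delta_rot": [0, 0, 0]}
    - {"claw": 100, "translation": [-0.4, -0.35, 0.035], "delta_rot": [0, 0, 0]}
    - {"claw": 100, "translation": [-0.4, -0.35, 0.035], "delta_rot": [0, 0, 0]}
    - {"claw": 100, "translation": [-0.4, -0.35, 0.035], "delta_rot": [0, 0, 0]}
    - {"claw": 100, "translation": [-0.4, -0.35, 0.035], "delta_rot": [0, 0, 0]}

```text
time_s: 1.5
ee_pos: [0.4321, 0.062, 0.2707]
orientation: [0.602, 3.082, 0.0]
contact_force: [0.7, 1.2, 0.6]
finger_gap: 0.093
grasp_force: 0.0
```

```bash
cat >> h.py <<'E'
def go(p,yaw=None):  # move to world TCP p, tool-x yaw: tool-axis shift, turn
    s=r.observe();A=R.from_rotvec(s['orientation']).as_matrix();t=A.T@(np.array(p)-s['ee_pos'])
    y0=np.arctan2(A[1,0],A[0,0])
    B=A if yaw is None else np.array([[np.cos(yaw),np.sin(yaw),0],[np.sin(yaw),-np.cos(yaw),0],[0,0,-1]])
    print('from',s['ee_pos'].round(4),'yaw',y0.round(3),'q6',s['qpos'][5].round(3),'t',s['time_s'],'-> shift',t.round(4),'turn',R.from_matrix(A.T@B).as_rotvec().round(4))
E
python3 -c "
from h import *
go([.50,-.12,.25])"
```

```text
from [0.4321 0.062  0.2707] yaw 2.756 q6 -1.299 t 1.5 -> shift [-0.1314 -0.143   0.0207] turn [0. 0. 0.]
```

send_rows:
  rows:
    - {"claw": 100, "translation": [-0.21, -0.186, 0.03], "delta_rot": [0, 0, 0]}
    - {"claw": 100, "translation": [-0.21, -0.186, 0.03], "delta_rot": [0, 0, 0]}
    - {"claw": 100, "translation": [-0.21, -0.186, 0.03], "delta_rot": [0, 0, 0]}
    - {"claw": 100, "translation": [-0.21, -0.186, 0.03], "delta_rot": [0, 0, 0]}
    - {"claw": 100, "translation": [-0.21, -0.186, 0.03], "delta_rot": [0, 0, 0]}

```text
time_s: 2.0
ee_pos: [0.5425, -0.1609, 0.2437]
orientation: [0.603, 3.083, 0.0]
contact_force: [0.3, 0.1, 0.2]
finger_gap: 0.0926
grasp_force: 0.0
```

send_rows:
  rows:
    - {"claw": 100, "translation": [-0.02, -0.018, 0.0], "delta_rot": [0, 0, 0]}
    - {"claw": 100, "translation": [-0.02, -0.018, 0.0], "delta_rot": [0, 0, 0]}

```text
time_s: 2.2
ee_pos: [0.5548, -0.1868, 0.2431]
orientation: [0.608, 3.082, -0.002]
contact_force: [-0.1, 0.3, -0.3]
finger_gap: 0.0929
grasp_force: 0.0
```

```bash
python3 - <<'E'
from h import *
go([.558,-.19,.25])
c=cam('wrist','w1')
for d in r.spot_point('wrist','nut_mid'):
    u,v=d['at'][0]*560,d['at'][1]*420; print(d['p'],u,v,ray(c,u,v,.02).round(4))
for d in r.regions_of('wrist','nut')[:1]:
    P=cloud(c,d['mask']);print(d['at'],len(P),np.percentile(P,[1,10,50,90,99],axis=0).round(4))
    t=P[(P[:,2]>.037)&(P[:,2]<.05)][:,:2].astype(np.float32)
    print(len(t),cv2.minEnclosingCircle(t))
    T=cv2.minAreaRect(t);print(T); np.save('top.npy',t)
E
```

```text
from [ 0.5548 -0.1868  0.2431] yaw 2.752 q6 -1.696 t 2.2 -> shift [-0.0042 -0.0018 -0.0069] turn [0. 0. 0.]
0.91 272.776 207.31199999999998 [ 0.5579 -0.1938  0.02  ]
0.73 187.88000000000002 101.22 [ 0.4436 -0.2248  0.02  ]
[0.4454, 0.0121] 530 [[ 3.826e-01 -1.650e-01  1.000e-04]
 [ 3.864e-01 -1.602e-01  3.900e-03]
 [ 3.939e-01 -1.477e-01  5.700e-03]
 [ 3.988e-01 -1.343e-01  7.200e-03]
 [ 4.000e-01 -1.282e-01  1.280e-02]]
0 ((0.0, 0.0), 0.0)
((0.0, 0.0), (0.0, 0.0), 0.0)
```

View pics/w1.png

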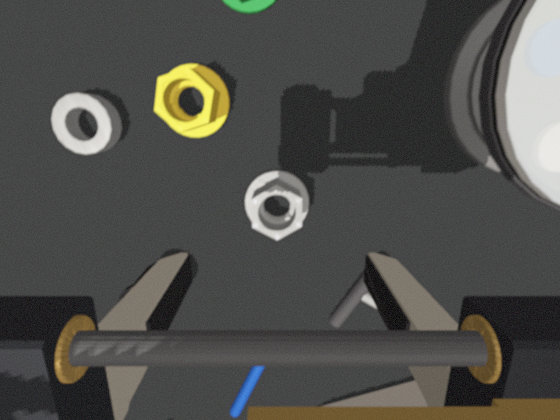

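```bash
python3 - <<'E'
from h import *
c=cam('wrist')
P=cloud(c,np.ones((420,560),bool));q=np.array([.558,-.193])
near=P[np.linalg.norm(P[:,:2]-q,axis=1)<.045]
t=near[(near[:,2]>.034)&(near[:,2]<.046)];print(len(t),np.percentile(near[:,2],[50,90,99]).round(4))
t=t[:,:2]
h=cv2.convexHull(t.astype(np.float32))[:,0]
# fit hexagon: centre + yaw, maximizing match of support distances
from scipy.optimize import minimize
H=np.array(h,float)
best=[]
for y in np.radians(np.arange(0,60,1)):
    n=np.array([[np.cos(y+k*np.pi/3),np.sin(y+k*np.pi/3)] for k in range(6)])
    s=(t@n.T); s=np.percentile(s,99.,axis=0)
    cc=np.linalg.lstsq(np.c_[n,np.ones(6)],s,rcond=None)[0]; best.append((np.abs(s-n@cc[:2]-cc[2]).max()+abs(cc[2]-.022),np.degrees(y),cc.round(4)))
best.sort(key=lambda b:b[2][2]);print(*best[:4],sep='\n')
print('flange',cv2.minEnclosingCircle(near[(near[:,2]>.004)&(near[:,2]<.009)][:,:2].astype(np.float32)))
for u,v in((335,325),(362,280),(372,305)): print(ray(c,u,v,.016).round(3))
c2=cam('top');m=r.regions_of('top','nut')
# spindle by cloud from top
P=cloud(c2,np.ones((420,560),bool));w=P[(np.linalg.norm(P[:,:2]-[.545,.059],axis=1)<.06)&(P[:,2]>.125)];print(len(w),w.mean(0).round(4),w.max(0).round(4),w.min(0).round(4))
E
```

```text
1138 [0.2556 0.2628 0.2724]
(np.float64(0.000395334061246963), np.float64(7.0), array([ 0.5585, -0.1908,  0.0218]))
(np.float64(0.00034981754927923894), np.float64(8.0), array([ 0.5585, -0.1909,  0.0218]))
(np.float64(0.000297926916139446), np.float64(9.0), array([ 0.5585, -0.1909,  0.0218]))
(np.float64(0.00031020878974489727), np.float64(10.0), array([ 0.5585, -0.1909,  0.0218]))
flange ((0.5584516525268555, -0.1909700632095337), 0.03113042376935482)
[ 0.701 -0.177  0.016]
[ 0.662 -0.135  0.016]
[ 0.693 -0.134  0.016]
99 [0.5435 0.0616 0.1413] [0.5612 0.0877 0.1556] [0.5291 0.0472 0.1251]
```

```bash
python3 -c "
from h import *
go([.5585,-.1909,.0925],2.766)"
```

```text
from [ 0.5533 -0.1815  0.2442] yaw 2.757 q6 -1.695 t 2.5 -> shift [-0.0084 -0.0068  0.1517] turn [ 0.0002  0.     -0.0087]
```

send_rows:
  rows:
    - {"claw": 100, "translation": [-0.0084, -0.0068, 0.03], "delta_rot": [0, 0, -0.009]}
    - {"claw": 100, "translation": [-0.0084, -0.0068, 0.075], "delta_rot": [0, 0, -0.009]}
    - {"claw": 100, "translation": [-0.0084, -0.0068, 0.12], "delta_rot": [0, 0, -0.009]}
    - {"claw": 100, "translation": [-0.0084, -0.0068, 0.12], "delta_rot": [0, 0, -0.009]}
    - {"claw": 100, "translation": [-0.0084, -0.0068, 0.12], "delta_rot": [0, 0, -0.009]}

```text
time_s: 3.0
ee_pos: [0.5587, -0.1915, 0.1243]
orientation: [-0.586, -3.085, -0.001]
contact_force: [0.2, 0.1, -0.1]
finger_gap: 0.0927
grasp_force: 0.0
```

```bash
python3 -c "
from h import *
go([.5585,-.1909,.0925],2.766)"
```

```text
from [ 0.5587 -0.1915  0.1243] yaw 2.766 q6 -1.714 t 3.0 -> shift [0.0004 0.0005 0.0318] turn [ 0.0002 -0.0013 -0.0001]
```

send_rows:
  rows:
    - {"claw": 100, "translation": [0, 0, 0.03], "delta_rot": [0, 0, 0]}
    - {"claw": 0, "translation": [0, 0, 0.032], "delta_rot": [0, 0, 0]}
    - {"claw": 0, "translation": [0, 0, 0.032], "delta_rot": [0, 0, 0]}
    - {"claw": 0, "translation": [0, 0, 0.032], "delta_rot": [0, 0, 0]}
    - {"claw": 0, "translation": [0, 0, 0.032], "delta_rot": [0, 0, 0]}
  grip_force: 25

```text
time_s: 3.5
ee_pos: [0.5598, -0.1928, 0.0938]
orientation: [0.588, 3.083, -0.002]
contact_force: [0.2, -0.6, 0.4]
finger_gap: 0.0658
grasp_force: 0.0
```

send_rows:
  rows:
    - {"claw": 0, "translation": [0, 0, 0], "delta_rot": [0, 0, 0]}
    - {"claw": 0, "translation": [0, 0, 0], "delta_rot": [0, 0, 0]}
    - {"claw": 0, "translation": [0, 0, 0], "delta_rot": [0, 0, 0]}

```text
time_s: 3.8
ee_pos: [0.559, -0.1923, 0.0922]
orientation: [0.589, 3.085, 0.0]
contact_force: [0.4, 1.0, 2.6]
finger_gap: 0.0437
grasp_force: 25.0
```

send_rows:
  rows:
    - {"claw": 0, "translation": [0, 0, -0.04], "delta_rot": [0, 0, 0]}
    - {"claw": 0, "translation": [0, 0, -0.09], "delta_rot": [0, 0, 0]}
    - {"claw": 0, "translation": [0, 0, -0.14], "delta_rot": [0, 0, 0]}
    - {"claw": 0, "translation": [0.01, 0.02, -0.18], "delta_rot": [0, 0, 0]}
    - {"claw": 0, "translation": [0.02, 0.05, -0.22], "delta_rot": [0, 0, 0]}

```text
time_s: 4.3
ee_pos: [0.5581, -0.1398, 0.3127]
orientation: [0.592, 3.085, -0.001]
contact_force: [0.1, 0.6, -2.7]
finger_gap: 0.0438
grasp_force: 25.0
```

```bash
python3 -c "
from h import *
go([.545,.059,.36])"
```

```text
from [ 0.5581 -0.1398  0.3127] yaw 2.762 q6 -1.63 t 4.3 -> shift [ 0.0858  0.1798 -0.0474] turn [0. 0. 0.]
```

send_rows:
  rows:
    - {"claw": 0, "translation": [0.085, 0.18, -0.047], "delta_rot": [0, 0, 0]}
    - {"claw": 0, "translation": [0.085, 0.18, -0.047], "delta_rot": [0, 0, 0]}
    - {"claw": 0, "translation": [0.085, 0.18, -0.047], "delta_rot": [0, 0, 0]}
    - {"claw": 0, "translation": [0.085, 0.18, -0.047], "delta_rot": [0, 0, 0]}
    - {"claw": 0, "translation": [0.085, 0.18, -0.047], "delta_rot": [0, 0, 0]}

```text
time_s: 4.8
ee_pos: [0.545, 0.0647, 0.3595]
orientation: [0.579, 3.086, 0.004]
contact_force: [0.1, -1.2, -1.2]
finger_gap: 0.0439
grasp_force: 25.0
```

send_rows:
  rows:
    - {"claw": 0, "translation": [0, 0, 0], "delta_rot": [0, 0, 0]}
    - {"claw": 0, "translation": [0, 0, 0], "delta_rot": [0, 0, 0]}

```text
time_s: 5.0
ee_pos: [0.5457, 0.0587, 0.3573]
orientation: [-0.588, -3.085, 0.002]
contact_force: [-0.3, -0.6, -2.3]
finger_gap: 0.044
grasp_force: 25.0
```

```bash
python3 - <<'E'
from h import *
go([.545,.059,.36])
c=cam('wrist','w2')
for t in('seat','spindle'):
  for d in r.spot_point('wrist',t):
    u,v=d['at'][0]*560,d['at'][1]*420; print(t,d['p'],u,v,ray(c,u,v,.116).round(4))
E
```

```text
from [0.5457 0.0587 0.3573] yaw 2.765 q6 -1.289 t 5.0 -> shift [ 0.0008  0.0001 -0.0027] turn [0. 0. 0.]
seat 0.85 284.98400000000004 195.38400000000001 [0.5463 0.0652 0.116 ]
seat 0.74 275.91200000000003 279.384 [0.6277 0.0233 0.116 ]
spindle 0.87 282.12800000000004 196.812 [0.5466 0.0621 0.116 ]
```

View pics/w2.png

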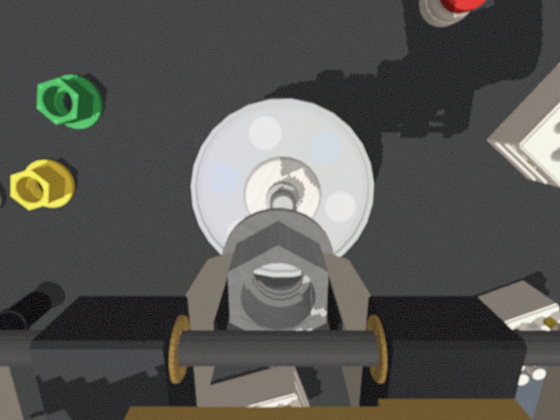

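```bash
python3 - <<'E'
from h import *
from scipy.optimize import least_squares
c=cam('wrist');go([.545,.059,.36])
P=cloud(c,np.ones((420,560),bool));d=np.linalg.norm(P[:,:2]-[.546,.062],axis=1)
def edge(S,R0,guess):
    # outermost points per angular bin -> circle of known radius
    g=np.array(guess);
    for _ in range(4):
        a=np.arctan2(*(S-g).T[::-1]);k=((a+np.pi)/(2*np.pi)*72).astype(int)
        E=np.array([S[k==i][np.argmax(np.linalg.norm(S[k==i]-g,axis=1))] for i in range(72) if (k==i).sum()>3])
        f=least_squares(lambda p:np.linalg.norm(E-p[:2],axis=1)-p[2],[*g,R0],loss='soft_l1',f_scale=.0008);g=f.x[:2]
    return f.x.round(4),len(E)
B=P[(d<.05)&(abs(P[:,2]-.116)<.0035)];print('boss',len(B),np.median(B[:,2]),edge(B[:,:2],.036,[.546,.062]))
L=P[(d<.11)&(P[:,2]>.095)&(P[:,2]<.1135)];print('lid',len(L),np.median(L[:,2]),edge(L[:,:2],.0915,[.546,.062]))
S=P[(d<.025)&(P[:,2]>.122)&(P[:,2]<.155)]
for lo,hi in((.122,.130),(.130,.138),(.138,.146),(.146,.155)):
    s=S[(S[:,2]>=lo)&(S[:,2]<hi)];print(lo,len(s),s.mean(0).round(4),s.min(0).round(4),s.max(0).round(4))
E
```

```text
from [0.5459 0.058  0.3574] yaw 2.763 q6 -1.289 t 5.2 -> shift [ 0.0012  0.0006 -0.0026] turn [0. 0. 0.]
boss 2691 0.11558922192733073 (array([0.5454, 0.0625, 0.0377]), 52)
lid 16731 0.10820819214442884 (array([0.5453, 0.0623, 0.0913]), 64)
0.122 53 [0.5343 0.0651 0.1261] [0.5298 0.0484 0.1222] [0.5589 0.0783 0.13  ]
0.13 305 [0.5395 0.0649 0.1336] [0.5299 0.0463 0.13  ] [0.5588 0.0783 0.1378]
0.138 150 [0.5399 0.0646 0.1435] [0.534  0.0504 0.1383] [0.5547 0.0742 0.146 ]
0.146 265 [0.5431 0.0637 0.1484] [0.536  0.0528 0.146 ] [0.5524 0.0724 0.1504]
```

```bash
python3 -c "
from h import *
go([.5460,.0617,.25],2.363)"
```

```text
from [0.5459 0.058  0.3574] yaw 2.763 q6 -1.289 t 5.2 -> shift [0.0012 0.0035 0.1074] turn [-0.0008 -0.0009  0.3995]
```

send_rows:
  rows:
    - {"claw": 0, "translation": [0.001, 0.003, 0.03], "delta_rot": [0, 0, 0.12]}
    - {"claw": 0, "translation": [0.001, 0.0035, 0.065], "delta_rot": [0, 0, 0.24]}
    - {"claw": 0, "translation": [0.001, 0.0035, 0.095], "delta_rot": [0, 0, 0.36]}
    - {"claw": 0, "translation": [0.001, 0.0035, 0.107], "delta_rot": [0, 0, 0.4]}
    - {"claw": 0, "translation": [0.001, 0.0035, 0.107], "delta_rot": [0, 0, 0.4]}

```text
time_s: 5.7
ee_pos: [0.545, 0.0622, 0.2484]
orientation: [-1.19, -2.902, 0.003]
contact_force: [-0.1, 0.8, -1.5]
finger_gap: 0.0442
grasp_force: 25.0
```

send_rows:
  rows:
    - {"claw": 0, "translation": [0, 0, 0], "delta_rot": [0, 0, 0]}
    - {"claw": 0, "translation": [0, 0, 0], "delta_rot": [0, 0, 0]}
  grip_force: 15

```text
time_s: 5.9
ee_pos: [0.547, 0.0626, 0.2523]
orientation: [1.189, 2.906, 0.001]
contact_force: [0.0, -0.4, -2.0]
finger_gap: 0.0436
grasp_force: 15.0
```

```bash
python3 -c "
from h import *
go([.5460,.0617,.235],2.363)"
```

```text
from [0.547  0.0626 0.2523] yaw 2.365 q6 -0.883 t 5.9 -> shift [ 0.0001 -0.0014  0.0173] turn [0.0015 0.0018 0.002 ]
```

send_rows:
  rows:
    - {"claw": 0, "translation": [0, -0.0007, 0.004], "delta_rot": [0, 0, 0]}
    - {"claw": 0, "translation": [0, -0.0007, 0.008], "delta_rot": [0, 0, 0]}
    - {"claw": 0, "translation": [0, -0.0007, 0.012], "delta_rot": [0, 0, 0]}
    - {"claw": 0, "translation": [0, -0.0007, 0.012], "delta_rot": [0, 0, 0]}

```text
time_s: 6.3
ee_pos: [0.5453, 0.0627, 0.2384]
orientation: [-1.189, -2.907, 0.001]
contact_force: [0.5, -0.1, -2.6]
finger_gap: 0.0438
grasp_force: 15.0
```

send_rows:
  rows:
    - {"claw": 0, "translation": [0, 0, 0.003], "delta_rot": [0, 0, 0]}
    - {"claw": 0, "translation": [0, 0, 0.006], "delta_rot": [0, 0, 0]}
    - {"claw": 0, "translation": [0, 0, 0.006], "delta_rot": [0, 0, 0]}

```text
time_s: 6.6
ee_pos: [0.5454, 0.0627, 0.2325]
orientation: [-1.189, -2.907, 0.0]
contact_force: [-0.0, 0.2, -1.6]
finger_gap: 0.0442
grasp_force: 15.0
```

```bash
python3 -c "
from h import *
go([.5460,.0617,.235],2.363);print(r.observe()['contact_force'],r.observe()['wrist_torque'])"
```

```text
from [0.5454 0.0627 0.2325] yaw 2.365 q6 -0.883 t 6.6 -> shift [-0.0011 -0.0003 -0.0025] turn [-0.0006 -0.0007  0.0018]
[-0.0469596   0.17568003 -1.63329776] [-0.02676721  0.0244868   0.05801245]
```

send_rows:
  rows:
    - {"claw": 0, "translation": [0, 0, 0.002], "delta_rot": [0, 0, 0]}
    - {"claw": 0, "translation": [0, 0, 0.004], "delta_rot": [0, 0, 0]}
    - {"claw": 0, "translation": [0, 0, 0.006], "delta_rot": [0, 0, 0]}
    - {"claw": 0, "translation": [0, 0, 0.006], "delta_rot": [0, 0, 0]}

```text
time_s: 7.0
ee_pos: [0.5457, 0.0627, 0.2268]
orientation: [-1.19, -2.908, -0.0]
contact_force: [1.5, -0.1, -1.8]
finger_gap: 0.0437
grasp_force: 15.0
```

send_rows:
  rows:
    - {"claw": 0, "translation": [0, 0, 0.0015], "delta_rot": [0, 0, 0]}
    - {"claw": 0, "translation": [0, 0, 0.003], "delta_rot": [0, 0, 0]}
    - {"claw": 0, "translation": [0, 0, 0.003], "delta_rot": [0, 0, 0]}

```text
time_s: 7.3
ee_pos: [0.5459, 0.0625, 0.224]
orientation: [1.19, 2.907, 0.0]
contact_force: [1.9, -0.1, -2.1]
finger_gap: 0.0439
grasp_force: 15.0
```

send_rows:
  rows:
    - {"claw": 0, "translation": [-0.0004, 0.0004, 0.001], "delta_rot": [0, 0, 0]}
    - {"claw": 0, "translation": [-0.0004, 0.0004, 0.002], "delta_rot": [0, 0, 0]}
    - {"claw": 0, "translation": [-0.0004, 0.0004, 0.002], "delta_rot": [0, 0, 0]}

```text
time_s: 7.6
ee_pos: [0.5461, 0.0627, 0.2219]
orientation: [-1.19, -2.907, 0.0]
contact_force: [-0.1, 0.2, -1.6]
finger_gap: 0.0439
grasp_force: 15.0
```

send_rows:
  rows:
    - {"claw": 0, "translation": [0, 0, 0.001], "delta_rot": [0, 0, 0]}
    - {"claw": 0, "translation": [0, 0, 0.0015], "delta_rot": [0, 0, 0]}
    - {"claw": 0, "translation": [0, 0, 0.0015], "delta_rot": [0, 0, 0]}

```text
time_s: 7.9
ee_pos: [0.5462, 0.0627, 0.2216]
orientation: [1.189, 2.907, 0.0]
contact_force: [-3.2, -0.3, 5.4]
finger_gap: 0.0437
grasp_force: 15.0
```

send_rows:
  rows:
    - {"claw": 0, "translation": [0, 0, 0], "delta_rot": [0, 0, -0.04]}
    - {"claw": 0, "translation": [0, 0, -0.0002], "delta_rot": [0, 0, -0.08]}
    - {"claw": 0, "translation": [0, 0, -0.0002], "delta_rot": [0, 0, -0.12]}

```text
time_s: 8.2
ee_pos: [0.5467, 0.0626, 0.2217]
orientation: [1.01, 2.973, 0.001]
contact_force: [-0.0, 0.0, 3.4]
finger_gap: 0.044
grasp_force: 15.0
```

send_rows:
  rows:
    - {"claw": 0, "translation": [0, 0, 0], "delta_rot": [0, 0, -0.05]}
    - {"claw": 0, "translation": [0, 0, -0.0002], "delta_rot": [0, 0, -0.1]}
    - {"claw": 0, "translation": [0, 0, -0.0002], "delta_rot": [0, 0, -0.15]}

```text
time_s: 8.5
ee_pos: [0.5462, 0.0626, 0.2212]
orientation: [0.784, 3.042, -0.0]
contact_force: [-0.1, 0.7, -2.1]
finger_gap: 0.0437
grasp_force: 15.0
```

send_rows:
  rows:
    - {"claw": 0, "translation": [0, 0, 0.001], "delta_rot": [0, 0, 0]}
    - {"claw": 0, "translation": [0, 0, 0.002], "delta_rot": [0, 0, 0]}
    - {"claw": 0, "translation": [0, 0, 0.003], "delta_rot": [0, 0, 0]}
    - {"claw": 0, "translation": [0, 0, 0.003], "delta_rot": [0, 0, 0]}

```text
time_s: 8.9
ee_pos: [0.5462, 0.0626, 0.2176]
orientation: [-0.788, -3.041, 0.0]
contact_force: [0.9, -0.5, -2.0]
finger_gap: 0.0436
grasp_force: 15.0
```

send_rows:
  rows:
    - {"claw": 0, "translation": [0, 0, 0.0007], "delta_rot": [0, 0, 0]}
    - {"claw": 0, "translation": [0, 0, 0.0014], "delta_rot": [0, 0, 0]}
    - {"claw": 0, "translation": [0, 0, 0.0014], "delta_rot": [0, 0, 0]}

```text
time_s: 9.2
ee_pos: [0.5462, 0.0627, 0.2174]
orientation: [0.788, 3.041, 0.0]
contact_force: [-2.5, -0.2, 6.1]
finger_gap: 0.0441
grasp_force: 15.0
```

send_rows:
  rows:
    - {"claw": 0, "translation": [0, 0, -0.0007], "delta_rot": [0, 0, 0]}
    - {"claw": 75, "translation": [0, 0, -0.0007], "delta_rot": [0, 0, 0]}
    - {"claw": 75, "translation": [0, 0, -0.0007], "delta_rot": [0, 0, 0]}
    - {"claw": 75, "translation": [0, 0, -0.0007], "delta_rot": [0, 0, 0]}
    - {"claw": 75, "translation": [0, 0, -0.0007], "delta_rot": [0, 0, 0.12]}

```text
time_s: 9.7
ee_pos: [0.5462, 0.0626, 0.2171]
orientation: [-0.971, -2.988, 0.0]
contact_force: [-0.2, 0.5, -0.3]
finger_gap: 0.0687
grasp_force: 0.0
```

send_rows:
  rows:
    - {"claw": 75, "translation": [0, 0, 0], "delta_rot": [0, 0, 0.15]}
    - {"claw": 75, "translation": [0, 0, 0], "delta_rot": [0, 0, 0.3]}
    - {"claw": 75, "translation": [0, 0, 0], "delta_rot": [0, 0, 0.45]}
    - {"claw": 75, "translation": [0, 0, 0], "delta_rot": [0, 0, 0.6]}
    - {"claw": 75, "translation": [0, 0, 0], "delta_rot": [0, 0, 0.75]}

```text
time_s: 10.2
ee_pos: [0.5462, 0.0626, 0.2171]
orientation: [-2.003, -2.42, 0.0]
contact_force: [0.3, 0.1, 0.2]
finger_gap: 0.07
grasp_force: 0.0
```

send_rows:
  rows:
    - {"claw": 75, "translation": [0, 0, 0], "delta_rot": [0, 0, 0.14]}
    - {"claw": 75, "translation": [0, 0, 0], "delta_rot": [0, 0, 0.177]}
    - {"claw": 75, "translation": [0, 0, 0], "delta_rot": [0, 0, 0.177]}

```text
time_s: 10.5
ee_pos: [0.5462, 0.0627, 0.2171]
orientation: [-2.203, -2.24, 0.0]
contact_force: [-0.3, 0.5, 1.1]
finger_gap: 0.0703
grasp_force: 0.0
```

```bash
python3 - <<'E'
from h import *
go([.5460,.0617,.217],2*np.arctan2(3.041,.788)-np.pi/3)
s=r.observe();print(s['contact_force'],s['finger_gap'])
c=cam('wrist','w3');P=cloud(c,np.ones((420,560),bool));d=np.linalg.norm(P[:,:2]-[.546,.062],axis=1)
t=P[(d<.04)&(abs(P[:,2]-.165)<.004)];print(len(t),np.median(t[:,2]))
best=[]
for y in np.radians(np.arange(0,60,1)):
    n=np.array([[np.cos(y+k*np.pi/3),np.sin(y+k*np.pi/3)] for k in range(6)])
    s=np.percentile(t[:,:2]@n.T,99.,axis=0);cc=np.linalg.lstsq(np.c_[n,np.ones(6)],s,rcond=None)[0];best.append((cc[2],np.degrees(y),cc.round(4)))
print(*sorted(best,key=lambda b:b[0])[:4],sep='\n')
E
```

```text
from [0.5462 0.0627 0.2171] yaw 1.588 q6 -0.106 t 10.5 -> shift [-0.0009 -0.0003  0.0001] turn [-0.0001 -0.      0.0004]
[-0.33523544  0.5021232   1.0997435 ] 0.07029495803869681
4157 0.1648547680289509
(np.float64(0.028121208042610174), np.float64(56.0), array([0.5461, 0.0648, 0.0281]))
(np.float64(0.028137488600760922), np.float64(55.0), array([0.5461, 0.0648, 0.0281]))
(np.float64(0.028139646690011642), np.float64(57.00000000000001), array([0.5461, 0.0648, 0.0281]))
(np.float64(0.028149673301283047), np.float64(58.00000000000001), array([0.546 , 0.0648, 0.0281]))
```

View pics/w3.png

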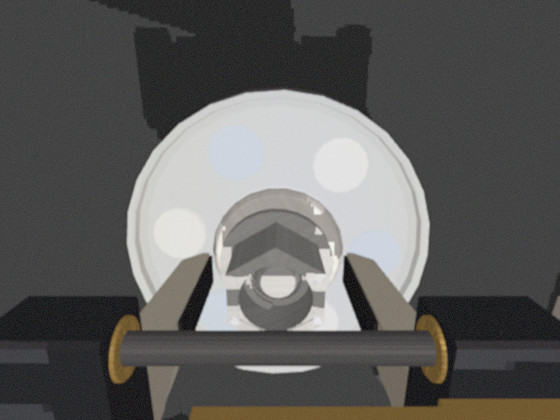

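send_rows:
  rows:
    - {"claw": 0, "translation": [0, 0, 0], "delta_rot": [0, 0, 0]}
    - {"claw": 0, "translation": [0, 0, 0], "delta_rot": [0, 0, 0]}
    - {"claw": 0, "translation": [0, 0, 0], "delta_rot": [0, 0, 0]}
    - {"claw": 0, "translation": [0, 0, 0], "delta_rot": [0, 0, 0]}
    - {"claw": 0, "translation": [0, 0, 0.0004], "delta_rot": [0, 0, 0]}

```text
time_s: 11.05
ee_pos: [0.5462, 0.0627, 0.2172]
orientation: [2.202, 2.24, -0.0]
contact_force: [-2.7, 0.1, 5.0]
finger_gap: 0.0438
grasp_force: 15.0
```

send_rows:
  rows:
    - {"claw": 0, "translation": [0, 0, -0.0002], "delta_rot": [0, 0, -0.1]}
    - {"claw": 0, "translation": [0, 0, -0.0005], "delta_rot": [0, 0, -0.2]}
    - {"claw": 0, "translation": [0, 0, -0.0007], "delta_rot": [0, 0, -0.3]}
    - {"claw": 0, "translation": [0, 0, -0.0009], "delta_rot": [0, 0, -0.4]}
    - {"claw": 0, "translation": [0, 0, -0.0012], "delta_rot": [0, 0, -0.5]}

```text
time_s: 11.55
ee_pos: [0.5463, 0.0626, 0.2184]
orientation: [1.574, 2.718, 0.0]
contact_force: [-1.2, 0.1, 2.5]
finger_gap: 0.0438
grasp_force: 15.0
```

send_rows:
  rows:
    - {"claw": 0, "translation": [0, 0, -0.0002], "delta_rot": [0, 0, -0.1]}
    - {"claw": 0, "translation": [0, 0, -0.0004], "delta_rot": [0, 0, -0.2]}
    - {"claw": 0, "translation": [0, 0, -0.0006], "delta_rot": [0, 0, -0.3]}
    - {"claw": 0, "translation": [0, 0, -0.0008], "delta_rot": [0, 0, -0.4]}
    - {"claw": 0, "translation": [0, 0, -0.001], "delta_rot": [0, 0, -0.5]}

```text
time_s: 12.05
ee_pos: [0.5465, 0.0626, 0.2196]
orientation: [0.852, 3.023, 0.0]
contact_force: [-1.2, -0.1, 3.9]
finger_gap: 0.0438
grasp_force: 15.0
```

send_rows:
  rows:
    - {"claw": 0, "translation": [0, 0, -0.0002], "delta_rot": [0, 0, -0.1]}
    - {"claw": 0, "translation": [0, 0, -0.0005], "delta_rot": [0, 0, -0.2]}
    - {"claw": 0, "translation": [0, 0, -0.0007], "delta_rot": [0, 0, -0.3]}
    - {"claw": 0, "translation": [0, 0, -0.0009], "delta_rot": [0, 0, -0.4]}
    - {"claw": 0, "translation": [0, 0, -0.0011], "delta_rot": [0, 0, -0.5]}

```text
time_s: 12.55
ee_pos: [0.5466, 0.0627, 0.2208]
orientation: [0.078, 3.139, 0.0]
contact_force: [0.2, 0.4, 3.7]
finger_gap: 0.0439
grasp_force: 15.0
```

send_rows:
  rows:
    - {"claw": 0, "translation": [0, 0, -0.0002], "delta_rot": [0, 0, -0.1]}
    - {"claw": 0, "translation": [0, 0, -0.0004], "delta_rot": [0, 0, -0.2]}
    - {"claw": 0, "translation": [0, 0, -0.0006], "delta_rot": [0, 0, -0.3]}
    - {"claw": 0, "translation": [0, 0, -0.0006], "delta_rot": [0, 0, -0.32]}

```text
time_s: 12.95
ee_pos: [0.5467, 0.0627, 0.2214]
orientation: [-0.419, 3.112, -0.0]
contact_force: [-0.0, 1.0, 4.6]
finger_gap: 0.0437
grasp_force: 15.0
```

send_rows:
  rows:
    - {"claw": 0, "translation": [0, 0, -0.0001], "delta_rot": [0, 0, -0.03]}
    - {"claw": 0, "translation": [0, 0, -0.0001], "delta_rot": [0, 0, -0.06]}
    - {"claw": 0, "translation": [0, 0, -0.0001], "delta_rot": [0, 0, -0.06]}

```text
time_s: 13.25
ee_pos: [0.5467, 0.0627, 0.2214]
orientation: [-0.51, 3.098, -0.0]
contact_force: [-0.1, 0.5, 5.9]
finger_gap: 0.0438
grasp_force: 15.0
```

send_rows:
  rows:
    - {"claw": 0, "translation": [0, 0, -0.0002], "delta_rot": [0, 0, -0.04]}
    - {"claw": 0, "translation": [0, 0, -0.0002], "delta_rot": [0, 0, -0.08]}
    - {"claw": 0, "translation": [0, 0, -0.0002], "delta_rot": [0, 0, -0.08]}

```text
time_s: 13.55
ee_pos: [0.5467, 0.0625, 0.2214]
orientation: [-0.633, 3.076, -0.001]
contact_force: [0.4, 0.7, 5.0]
finger_gap: 0.0441
grasp_force: 15.0
```

send_rows:
  rows:
    - {"claw": 0, "translation": [0, 0, 0], "delta_rot": [0, 0, -0.06]}
    - {"claw": 0, "translation": [0, 0, 0], "delta_rot": [0, 0, -0.12]}
    - {"claw": 0, "translation": [0, 0, 0], "delta_rot": [0, 0, -0.18]}
    - {"claw": 0, "translation": [0, 0, 0], "delta_rot": [0, 0, -0.2]}

```text
time_s: 13.95
ee_pos: [0.5458, 0.0626, 0.2202]
orientation: [0.937, -2.997, -0.001]
contact_force: [1.0, -0.1, -2.3]
finger_gap: 0.0437
grasp_force: 15.0
```

send_rows:
  rows:
    - {"claw": 0, "translation": [0, 0, 0.001], "delta_rot": [0, 0, 0]}
    - {"claw": 0, "translation": [0, 0, 0.002], "delta_rot": [0, 0, 0]}
    - {"claw": 0, "translation": [0, 0, 0.003], "delta_rot": [0, 0, 0]}
    - {"claw": 0, "translation": [0, 0, 0.0036], "delta_rot": [0, 0, 0]}
    - {"claw": 0, "translation": [0, 0, 0.0036], "delta_rot": [0, 0, 0]}

```text
time_s: 14.45
ee_pos: [0.5461, 0.0626, 0.2174]
orientation: [0.937, -2.998, -0.0]
contact_force: [-0.1, -0.3, -0.4]
finger_gap: 0.0436
grasp_force: 15.0
```

```bash
python3 -c "
from h import *
go([.5460,.0617,.2165])"
```

```text
from [0.5461 0.0626 0.2174] yaw -2.536 q6 -2.265 t 14.45 -> shift [ 0.0007 -0.0007  0.0009] turn [0. 0. 0.]
```

send_rows:
  rows:
    - {"claw": 0, "translation": [0, 0, 0.0005], "delta_rot": [0, 0, 0.1]}
    - {"claw": 0, "translation": [0, 0, 0.0007], "delta_rot": [0, 0, 0.2]}
    - {"claw": 0, "translation": [0, 0, 0.001], "delta_rot": [0, 0, 0.3]}
    - {"claw": 0, "translation": [0, 0, 0.0012], "delta_rot": [0, 0, 0.4]}
    - {"claw": 0, "translation": [0, 0, 0.0014], "delta_rot": [0, 0, 0.5]}

```text
time_s: 14.95
ee_pos: [0.5464, 0.0625, 0.2162]
orientation: [-0.16, 3.137, -0.0]
contact_force: [-0.4, -1.7, 0.2]
finger_gap: 0.044
grasp_force: 15.0
```

send_rows:
  rows:
    - {"claw": 0, "translation": [0, 0, 0.0002], "delta_rot": [0, 0, 0.1]}
    - {"claw": 0, "translation": [0, 0, 0.0005], "delta_rot": [0, 0, 0.2]}
    - {"claw": 0, "translation": [0, 0, 0.0007], "delta_rot": [0, 0, 0.3]}
    - {"claw": 0, "translation": [0, 0, 0.001], "delta_rot": [0, 0, 0.4]}
    - {"claw": 0, "translation": [0, 0, 0.0012], "delta_rot": [0, 0, 0.5]}

```text
time_s: 15.45
ee_pos: [0.5463, 0.0625, 0.215]
orientation: [0.621, 3.079, -0.0]
contact_force: [0.1, -0.0, -1.4]
finger_gap: 0.0441
grasp_force: 15.0
```

send_rows:
  rows:
    - {"claw": 0, "translation": [0, 0, 0.0003], "delta_rot": [0, 0, 0.12]}
    - {"claw": 0, "translation": [0, 0, 0.0006], "delta_rot": [0, 0, 0.24]}
    - {"claw": 0, "translation": [0, 0, 0.0009], "delta_rot": [0, 0, 0.36]}
    - {"claw": 0, "translation": [0, 0, 0.0012], "delta_rot": [0, 0, 0.48]}
    - {"claw": 0, "translation": [0, 0, 0.0015], "delta_rot": [0, 0, 0.6]}

```text
time_s: 15.95
ee_pos: [0.5465, 0.0625, 0.2136]
orientation: [1.504, 2.757, 0.0]
contact_force: [1.0, -0.1, -0.1]
finger_gap: 0.0439
grasp_force: 15.0
```

send_rows:
  rows:
    - {"claw": 0, "translation": [0, 0, 0.0003], "delta_rot": [0, 0, 0.12]}
    - {"claw": 0, "translation": [0, 0, 0.0006], "delta_rot": [0, 0, 0.24]}
    - {"claw": 0, "translation": [0, 0, 0.0009], "delta_rot": [0, 0, 0.36]}
    - {"claw": 0, "translation": [0, 0, 0.0012], "delta_rot": [0, 0, 0.48]}
    - {"claw": 0, "translation": [0, 0, 0.0014], "delta_rot": [0, 0, 0.6]}

```text
time_s: 16.45
ee_pos: [0.5466, 0.0626, 0.2122]
orientation: [2.252, 2.189, 0.001]
contact_force: [0.3, -0.1, -0.1]
finger_gap: 0.0441
grasp_force: 15.0
```

send_rows:
  rows:
    - {"claw": 0, "translation": [0, 0, 0.0003], "delta_rot": [0, 0, 0.12]}
    - {"claw": 0, "translation": [0, 0, 0.0006], "delta_rot": [0, 0, 0.24]}
    - {"claw": 0, "translation": [0, 0, 0.0009], "delta_rot": [0, 0, 0.36]}
    - {"claw": 0, "translation": [0, 0, 0.0012], "delta_rot": [0, 0, 0.48]}
    - {"claw": 0, "translation": [0, 0, 0.0014], "delta_rot": [0, 0, 0.6]}

```text
time_s: 16.95
ee_pos: [0.5466, 0.0626, 0.2108]
orientation: [2.799, 1.426, 0.001]
contact_force: [0.1, -0.2, -0.2]
finger_gap: 0.044
grasp_force: 15.0
```

send_rows:
  rows:
    - {"claw": 0, "translation": [0, 0, 0.0003], "delta_rot": [0, 0, 0.12]}
    - {"claw": 0, "translation": [0, 0, 0.0006], "delta_rot": [0, 0, 0.24]}
    - {"claw": 0, "translation": [0, 0, 0.0009], "delta_rot": [0, 0, 0.36]}
    - {"claw": 0, "translation": [0, 0, 0.0012], "delta_rot": [0, 0, 0.48]}
    - {"claw": 0, "translation": [0, 0, 0.0014], "delta_rot": [0, 0, 0.6]}

```text
time_s: 17.45
ee_pos: [0.5466, 0.0625, 0.2094]
orientation: [3.095, 0.535, 0.001]
contact_force: [-0.8, -0.5, -0.4]
finger_gap: 0.0439
grasp_force: 15.0
```

send_rows:
  rows:
    - {"claw": 0, "translation": [0, 0, 0.0003], "delta_rot": [0, 0, 0.12]}
    - {"claw": 0, "translation": [0, 0, 0.0006], "delta_rot": [0, 0, 0.24]}
    - {"claw": 0, "translation": [0, 0, 0.0008], "delta_rot": [0, 0, 0.36]}
    - {"claw": 0, "translation": [0, 0, 0.001], "delta_rot": [0, 0, 0.45]}

```text
time_s: 17.85
ee_pos: [0.5465, 0.0625, 0.2083]
orientation: [3.137, -0.168, 0.001]
contact_force: [1.1, -1.5, -0.3]
finger_gap: 0.0437
grasp_force: 15.0
```

```bash
python3 -c "
from h import *
go([.5460,.0617,.2065]);print(r.observe()['contact_force'],r.observe()['wrist_torque'])"
```

```text
from [0.5465 0.0625 0.2083] yaw -0.107 q6 1.589 t 17.85 -> shift [-0.0004  0.0009  0.0018] turn [0. 0. 0.]
[ 1.0617788  -1.52397357 -0.30908063] [-0.08393983  0.16130676 -0.0009457 ]
```

send_rows:
  rows:
    - {"claw": 0, "translation": [0, 0, 0.0002], "delta_rot": [0, 0, 0.1]}
    - {"claw": 0, "translation": [0, 0, 0.0002], "delta_rot": [0, 0, 0.2]}
    - {"claw": 0, "translation": [0, 0, 0.0002], "delta_rot": [0, 0, 0.3]}
    - {"claw": 0, "translation": [0, 0, 0.0002], "delta_rot": [0, 0, 0.4]}
    - {"claw": 0, "translation": [0, 0, 0.0002], "delta_rot": [0, 0, 0.5]}
  grip_force: 30

```text
time_s: 18.35
ee_pos: [0.5462, 0.0625, 0.208]
orientation: [2.998, -0.938, 0.0]
contact_force: [-0.5, -0.9, -1.3]
finger_gap: 0.0437
grasp_force: 30.0
```

send_rows:
  rows:
    - {"claw": 0, "translation": [0, 0, 0.0003], "delta_rot": [0, 0, 0.1]}
    - {"claw": 0, "translation": [0, 0, 0.0005], "delta_rot": [0, 0, 0.2]}
    - {"claw": 0, "translation": [0, 0, 0.0007], "delta_rot": [0, 0, 0.3]}
    - {"claw": 0, "translation": [0, 0, 0.0009], "delta_rot": [0, 0, 0.4]}

```text
time_s: 18.75
ee_pos: [0.5459, 0.0628, 0.2072]
orientation: [2.752, -1.515, -0.001]
contact_force: [-1.8, 0.3, 0.0]
finger_gap: 0.0438
grasp_force: 30.0
```

```bash
python3 -c "
from h import *
go([.5460,.0617,.2065]);print(r.observe()['contact_force'],r.observe()['wrist_torque'])"
```

```text
from [0.5459 0.0628 0.2072] yaw -1.006 q6 2.489 t 18.75 -> shift [0.0009 0.0005 0.0007] turn [0. 0. 0.]
[-1.79010715  0.26543022  0.04992317] [0.32874978 0.45423737 0.07092046]
```

send_rows:
  rows:
    - {"claw": 0, "translation": [0, 0, 0.0003], "delta_rot": [0, 0, 0.1]}
    - {"claw": 0, "translation": [0, 0, 0.0005], "delta_rot": [0, 0, 0.2]}
    - {"claw": 0, "translation": [0, 0, 0.0007], "delta_rot": [0, 0, 0.3]}
    - {"claw": 0, "translation": [0, 0, 0.001], "delta_rot": [0, 0, 0.4]}
    - {"claw": 0, "translation": [0, 0, 0.0012], "delta_rot": [0, 0, 0.5]}

```text
time_s: 19.25
ee_pos: [0.5461, 0.0631, 0.2061]
orientation: [-2.292, 2.148, 0.001]
contact_force: [-1.2, 1.6, 0.6]
finger_gap: 0.0436
grasp_force: 30.0
```

send_rows:
  rows:
    - {"claw": 0, "translation": [0, 0, 0], "delta_rot": [0, 0, 0]}
    - {"claw": 75, "translation": [0, 0, 0], "delta_rot": [0, 0, 0]}
    - {"claw": 75, "translation": [0, 0, 0], "delta_rot": [0, 0, 0]}
    - {"claw": 75, "translation": [0, 0, 0], "delta_rot": [0, 0, 0]}
    - {"claw": 75, "translation": [0, 0, 0], "delta_rot": [0, 0, 0]}

```text
time_s: 19.75
ee_pos: [0.5463, 0.0625, 0.2058]
orientation: [2.297, -2.143, 0.0]
contact_force: [0.5, -0.6, -0.2]
finger_gap: 0.0682
grasp_force: 0.0
```

```bash
python3 - <<'E'
from h import *
go([.5460,.0617,.2065])
s=r.observe();print(s['contact_force'],s['wrist_torque'],s['finger_gap'])
c=cam('wrist','w4');P=cloud(c,np.ones((420,560),bool));d=np.linalg.norm(P[:,:2]-[.546,.062],axis=1)
for lo,hi,a,b in((.145,.162,0,.026),(.11,.13,.0235,.030),(.105,.122,.032,.036),(.095,.115,.05,.085)):
    t=P[(d>a)&(d<b)&(P[:,2]>lo)&(P[:,2]<hi)][:,2];print(len(t),np.median(t).round(4),np.histogram(t,np.arange(lo,hi,.002))[0])
E
```

```text
from [0.5463 0.0625 0.2058] yaw -1.502 q6 2.984 t 19.75 -> shift [ 0.0008  0.0004 -0.0007] turn [0. 0. 0.]
[ 0.53010643 -0.62919028 -0.16756029] [ 0.13153652  0.13913171 -0.02317156] 0.06816289840669978
5877 0.1527 [ 621 1160  752  595 2695   54    0    0]
1972 0.12 [  0   0   0   1 994 810  39  39  52  37]
1765 0.1138 [   0    0    1  177 1531   43    0    2]
29350 0.1064 [    0     0     0     0  1062 22178  6101     9     0     0]
```

View pics/w4.png

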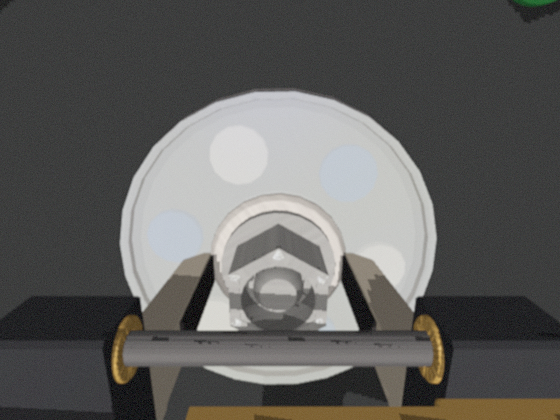

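The lid boss now reads 0.1138 m against 0.1156 m at the start, about 1.8 mm down. The nut sits upright with its top at about 0.154 m, and the fingers are open around it. I'll back off upward.

send_rows:
  rows:
    - {"claw": 75, "translation": [0, 0, -0.01], "delta_rot": [0, 0, 0]}
    - {"claw": 75, "translation": [0, 0, -0.03], "delta_rot": [0, 0, 0]}
    - {"claw": 75, "translation": [0, 0, -0.07], "delta_rot": [0, 0, 0]}
    - {"claw": 75, "translation": [0, 0, -0.1], "delta_rot": [0, 0, 0]}
    - {"claw": 75, "translation": [0, 0, -0.1], "delta_rot": [0, 0, 0]}

```text
time_s: 20.3
ee_pos: [0.5483, 0.0625, 0.3115]
orientation: [-2.292, 2.139, -0.012]
contact_force: [0.3, -0.4, 0.7]
finger_gap: 0.0697
grasp_force: 0.0
```

```bash
python3 - <<'E'
from h import *
c=cam('wrist');P=cloud(c,np.ones((420,560),bool));d=np.linalg.norm(P[:,:2]-[.546,.062],axis=1)
t=P[(d>.032)&(d<.036)&(abs(P[:,2]-.114)<.006)][:,2];n=P[(d<.026)&(P[:,2]>.150)&(P[:,2]<.16)][:,2]
print(np.median(t),np.median(n),r.observe()['ee_pos'])
print(r.finish_job())
E
```

```text
0.11378715290708774 0.1537051709531562 [0.54733342 0.06255997 0.30896868]
the job is handed in; nothing more can be done
None
```

The nut is on the spindle with its flange on the lid and the lid drawn down about 1.8 mm (wrist camera); I let go, backed off and handed the job in at about 20 s, with no verdict returned.

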